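# Load the right sleeve and hold the enabling lever at half press

### The arm

A 6-joint arm with a two-finger parallel gripper is mounted at the origin on a cart in front of the work surface, level with it; the furniture and walls round the work are solid. World frame = base frame: x ahead of the robot, y to its left, z up, the work surface at z = 0. Lengths are in mm, angles in rad, forces in N, time in s.
With the tool pointing down it reaches from about 250 to 800 mm from the base axis. Payload 8.5 kg.
Tool frame: the origin (TCP) lies midway between the tips of the shut fingers; the grasp point (between the pads) lies 19 mm behind it (grip_point_offset is the distance from the TCP to the grasp point, in mm); z points along the fingers, y is the line along which they close (so a half turn about z gives the same grasp; the last joint's range is limited). The gripper opens to 85 mm and grips with 20 to 120 N. Pads are 22 mm wide; open, the fingers measure 114 mm over their backs; the gripper's body (76 mm by 85 mm) begins 54 mm behind the grasp point. The pads swing forward as they close: fully open they stand 13 mm farther back than shut.
Start: joints at [-1.197, 0.238, -0.013, 1.319, 0, 1.571], TCP at [191.688, -488.704, 203.576] pointing down, gripper open.
Joint ranges: [-2.66, 2.66], [-1.03, 1.9], [-1.14, 1.46], [-1.82, 2.27], [-1.45, 1.34], [-3.14, 3.14]. Speed limits (rad/s): [2.22, 2.22, 2.79, 3.14, 3.14, 3.14].

### API

Orientations are given as a unit quaternion [x, y, z, w].
In Python, from cell import get_state, read_camera, hand_in, grip_point_offset gives the robot as it stands.
- The arm moves only by the shell command python3 -m jog 'ROWS'. ROWS is a JSON object of lists of equal length, an entry for each row: "grip": the opening, from -1 (shut) to 1 (fully open); "delta_pos": the shift along the world's x, y, z each as a share of 0.12 m, from -1 to 1, a list of three; "turn": the turn about the world's z as a share of 45 degrees, from -1 to 1. In form: {"grip": [grip, ...], "delta_pos": [[x, y, z], ...], "turn": [turn, ...]}. A call has 1 to 12 rows; each row is the pose to reach, as a shift and turn from the pose commanded when the call began; what a row does not reach only later rows make up. A row lasts 1/10 s, in which the tool goes at most 50 mm and 8.59 degrees, less where a joint would pass 70% of its speed; a pose out of reach is approached as far as the arm can. A call with a number of a shift or a turn outside -1 to 1 is refused whole. A call with a gripper value outside its range is refused whole. The fingers move at their own pace and stop on an object; the grip force is fixed at half the most. Time passes only in rows, so rows that repeat a pose let the fingers close. It gives the time, the measured TCP pose, the force, the opening and the grip force at its end, in the units of the state.
- get_state(): the state, without advancing time (a new reading comes with each control period).
- read_camera(name): name is "side" or "top" or "wrist"; returns a dict with "image" (400x640x3 uint8, red, green, blue), "camera_matrix" (3x3 intrinsics, pixels), "R" (3x3) and "t" (3): a world point X has camera coordinates R X + t; the wrist camera has in their place "tool_from_camera" (4x4, takes a point from camera to tool coordinates, whose origin is the TCP and whose axes are the flange's). Camera axes: x right, y down, z forward; pixel columns grow to the right and rows downward; lengths in mm; the calibration is good to about 2 mm. A picture is of the moment at which its call begins: read the wrist's pose just before it. There is no depth.
- hand_in(): hands the job in; it is judged then, once.
The state is a dict: "time": time; "joint_positions": joint angles; "joint_velocities": joint speeds; "joint_efforts": joint torques, N m; "tcp_pos": TCP position; "ee_rot": TCP orientation; "contact_force": force on the tool from outside, world axes, zero at the start; "moment": the same for the moment, N m; "opening": opening from 0.0 (shut) to 1.0 (fully open); "gripper_force": force on a finger pad.
Only numpy, scipy, OpenCV 4.12 (cv2) and the standard library are available. Lean on these libraries where they do the work, as an engineer would, in place of code of your own. Each camera call takes 0.05 s, during which the arm holds its last target. There are 200 camera calls.

### The job

Stand the one brass sleeve that fits the test fixture's round pocket snugly (the middle size of the three) upright and fully down in the pocket and let go of it. Then press the fixture's yellow sprung enabling lever with the fingertips to its middle position, so that its pointer stands in the green band, never down into the red, and finish while still holding it there, steady. Do not press the lever before the sleeve is in, and leave everything else on the bench where it is.

Things in the scene. Friction and masses are not known exactly. Their poses are not given: they have to be found in the camera images.
- fixture: Test fixture fixed to the bench: aluminium plate 140 (x) x 210 (y) x 10 mm, origin at the centre of its underside, z up. A white nest block 64 x 64 mm is centred at (-5, +55) mm, top 30 mm above the bench. A yellow lever, centred on y = -45, is hinged at x = +48 between grey cheeks and reaches to -x. At (-36, -81) a white scale post, 12 x 16 mm, top 72 mm above the bench.
- nest_floor (a point): Centre of the floor of the nest block's round pocket, 16 mm above the bench. Pocket bore 33 mm, 14 mm deep, with a 3 mm lead-in chamfer at its mouth. Axes as the fixture's. A seated sleeve's origin lies here.
- sleeve_small: Brass tube, outer diameter 24 mm, wall 5 mm, 50 mm tall, 60 g, standing upright on the bench. Origin at the centre of its underside, z along the tube. Too small for the pocket (loose).
- sleeve_medium: Brass tube, outer diameter 30 mm, wall 5 mm, 50 mm tall, 60 g, standing upright on the bench. Origin at the centre of its underside, z along the tube. The right one: it fits the 33 mm pocket and then stands 36 mm out of the block.
- sleeve_large: Brass tube, outer diameter 36 mm, wall 5 mm, 50 mm tall, 60 g, standing upright on the bench. Origin at the centre of its underside, z along the tube. Too large for the pocket.
- lever (a joint): Angle of the yellow lever (rad): 0 released (it then slopes up 0.35 rad from hinge to free end), 0.5 fully down. Middle position (black pointer at the lever tip in the post's green band) 0.19 to 0.33; red band, below it, from 0.40 (trips the stop). A spring lifts it back to 0 when let go: it takes 0.25 N m to start, 0.5 in the middle, 0.75 at the stop (about 3, 7 and 10 N at the pad).
- lever_pad (a point): Point on top of the black rubber pad of the lever (lever 98 x 40 mm, 8 mm thick; pad 44 x 34 mm), 75 mm from the hinge axis: where to press. It moves with the lever: about 66 mm above the bench when released, about 48 mm with the lever in the middle of the green band (0.26), 37 mm at the start of the red band.
- lever_axis (a point): Middle of the lever's hinge axis, 34 mm above the bench, at (+48, -45) mm in the fixture's frame. The hinge runs along the fixture's y.
- label_box: White carton 60 x 100 x 46 mm on the bench; leave alone. Origin at the centre of its underside.
- tape_roll: Small dark roll of tape 53 mm across, 19 mm high, lying; leave alone. Origin at the centre of its underside.
- glue_bottle: White bottle with a blue pointed cap, 36 x 48 x 107 mm, standing; leave alone. Origin at the centre of its underside.
- blue_marker: Blue marker 135 mm long, 12 mm thick, lying; leave alone. Origin at the centre of its underside.
- steel_block: Ground steel block 30 x 70 x 20 mm; leave alone. Origin at the centre of its underside.
- brush: Thin brush 120 mm long, 7 mm high, lying; leave alone. Origin at the centre of its underside.
There are look-alikes about, which are no part of the job. What is shaped like the sleeve_medium but orange or purple is not meant.

How it is judged (in metres and radians):
On the way, in this order (a step that is already met when the one before it is completed fails the run):
1. the medium sleeve stands fully down in the pocket, let go, the lever still released (horizontal distance between sleeve_medium and nest_floor below 0.004 m and z of sleeve_medium in the frame of nest_floor between -0.003 and 0.003 m and angle between sleeve_medium's own z axis and vertical below 0.12 rad and contact force between the fingers and sleeve_medium below 0.2 N and value of joint lever below 0.08 rad), for 0.2 s.
2. the fingers hold the lever in its green middle position (value of joint lever between 0.18 and 0.34 rad and contact force between the fingers and lever above 1 N), for 0.2 s.
At the end, for the whole second after the job is handed in: Medium sleeve upright in the pocket (4 mm of centre, 3 mm of floor, tilt under 0.12 rad), not touched by the fingers; lever still, between 0.18 and 0.34 rad, pressed by the fingers with over 1 N; all other loose things within 30 mm of where they began (all of step 2 and horizontal distance between sleeve_medium and nest_floor below 0.004 m and z of sleeve_medium in the frame of nest_floor between -0.003 and 0.003 m and angle between sleeve_medium's own z axis and vertical below 0.12 rad and contact force between the fingers and sleeve_medium below 0.2 N and velocity of joint lever between -0.1 and 0.1 rad/s and distance of each of label_box, tape_roll, glue_bottle, blue_marker, steel_block, brush, sleeve_small, sleeve_large from where it was at the start of the episode below 0.03 m); the arm keeps its last pose, push and grip.
It fails at once if the lever is pressed into the red (beyond 0.42 rad) (value of joint lever above 0.42 rad).
It fails at once if the lever is pressed (beyond 0.12 rad) while the medium sleeve is not in the pocket (value of joint lever above 0.12 rad and not (horizontal distance between sleeve_medium and nest_floor below 0.004 m and z of sleeve_medium in the frame of nest_floor between -0.003 and 0.003 m and angle between sleeve_medium's own z axis and vertical below 0.12 rad)).
It fails at once if another sleeve or a bystander is moved by more than 30 mm (distance of any of label_box, tape_roll, glue_bottle, blue_marker, steel_block, brush, sleeve_small, sleeve_large from where it was at the start of the episode above 0.03 m).
It also fails if it takes over 54 s, if anything falls off the work surface, if the arm or the gripper's body presses on something with over 40 N, if the wrist force passes 120 N, or if a joint passes its speed limit or range.

## Working session

There is one attempt and no reset: what is moved stays moved. The work goes in short steps, Python scripts to look and compute and a shell command to move; the robot and the scene stay as the last step left them, time stands still between calls to the robot, and variables do not carry over. Pictures are saved under pics/ and viewed, at most 10 in all, crops included, and the job is handed in when it is done.

```bash
mkdir -p pics; cat > h.py <<'E'
import numpy as np,cv2
from cell import *
def snap(n,f):
    c=read_camera(n); cv2.imwrite(f'pics/{f}.png',cv2.cvtColor(c['image'],cv2.COLOR_RGB2BGR)); np.savez(f'pics/{f}.npz',**{k:np.array(v) for k,v in c.items()}); return c
def load(f): return dict(np.load(f'pics/{f}.npz'))
def ray(c,u,v,z):
    K,R,t=c['camera_matrix'],c['R'],c['t']; d=R.T@np.linalg.solve(K,[u,v,1]); o=-R.T@t
    return o+d*(z-o[2])/d[2]
def proj(c,X):
    p=c['camera_matrix']@(c['R']@np.array(X,float)+c['t']); return p[:2]/p[2]
E
python3 - <<'E'
from h import *
for n in('top','side'):
    c=snap(n,n+'0'); print(n,c['camera_matrix'],-c['R'].T@c['t'],c['R'])
s=get_state();print(s, grip_point_offset)
E
```

```text
top [[389.23614937   0.         325.08924898]
 [  0.         389.23614937 199.68491575]
 [  0.           0.           1.        ]] [ 388.19094728   77.58846173 1077.8008358 ] [[-0.00875613 -0.99932006 -0.03581556]
 [-0.99405722  0.01258535 -0.10812883]
 [ 0.10850606  0.03465592 -0.99349152]]
side [[509.720374     0.         320.21521903]
 [  0.         509.720374   196.44368747]
 [  0.           0.           1.        ]] [  478.52464154 -1261.03871171   727.61481022] [[ 0.99940737 -0.03127442 -0.01438107]
 [-0.0263324  -0.42553159 -0.90456037]
 [ 0.02217     0.904403   -0.42610294]]
{'time': 0.1, 'joint_positions': array([-1.19699229e+00,  2.38766863e-01, -1.41820586e-02,  1.31918397e+00,
        1.08848231e-05,  1.57082965e+00]), 'joint_velocities': array([ 0.00029965, -0.00198559,  0.00214886,  0.00018922, -0.00080071,
        0.00099316]), 'joint_efforts': array([-2.18993286e-03, -5.39721751e+01,  3.46998811e+01,  1.34481263e-02,
       -6.99141012e-06, -2.81332376e-06]), 'tcp_pos': array([ 191.56283426, -488.36429903,  203.01304262]), 'ee_rot': array([ 9.82587480e-01,  1.85799347e-01, -1.18841032e-04, -6.57654883e-04]), 'contact_force': array([-0.33889734, -0.0011311 ,  0.02611379]), 'moment': array([ 0.01488869,  0.03335299, -0.01953111]), 'gripper_force': 0.0, 'opening': 1.0004788999611653} 18.700000000000003
```

View pics/top0.png

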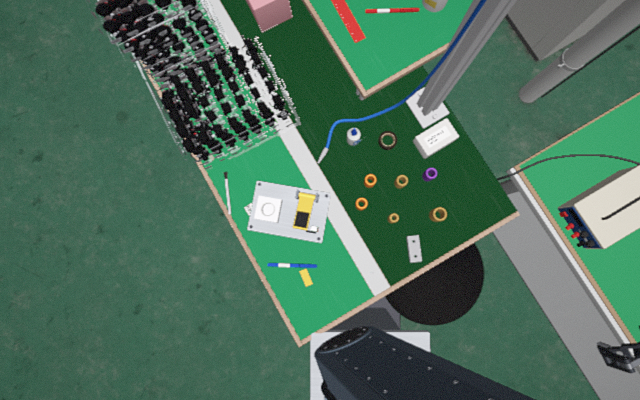

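View pics/side0.png

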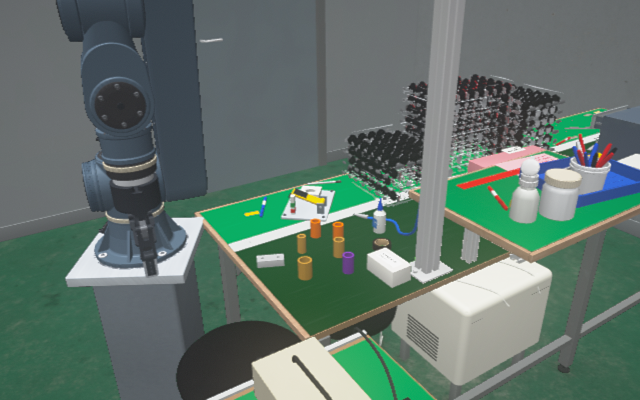

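The top view shows brass rings near (402,181), (393,218) and (440,214), with orange ones at (370,180) and (362,204). The fixture is at about (290,211), its nest near (267,209) and its lever near (305,205). I'll measure these next.

```bash
python3 - <<'E'
from h import *
c=load('top0'); im=c['image']; hsv=cv2.cvtColor(im,cv2.COLOR_RGB2HSV)
def blobs(m,name,z,box):
    x0,y0,x1,y1=box; k=np.zeros(m.shape,np.uint8);k[y0:y1,x0:x1]=m[y0:y1,x0:x1]*255
    for q in cv2.findContours(k,cv2.RETR_EXTERNAL,cv2.CHAIN_APPROX_NONE)[0]:
        if cv2.contourArea(q)<15: continue
        (u,v),r=cv2.minEnclosingCircle(q); mr=cv2.minAreaRect(q)
        print(name,np.round([u,v,r],1),round(cv2.contourArea(q)),np.round(ray(c,u,v,z),0)[:2],'rect',np.round(mr[0],1),np.round(mr[1],1),round(mr[2],1),hsv[int(q[0,0,1])+2,int(q[0,0,0])])
H,S,V=[hsv[...,i] for i in range(3)]
blobs((H>8)&(H<28)&(S>90)&(V>90),'brass/orange',50,(340,160,470,235))
blobs((H>20)&(H<32)&(S>120)&(V>150),'yellow',60,(280,180,330,240))
blobs((S<60)&(V>140),'plate',10,(235,170,335,250))
blobs((S<25)&(V>235),'white',30,(240,170,335,250))
cr=cv2.resize(im[165:255,235:335],None,fx=6,fy=6,interpolation=cv2.INTER_CUBIC)
cv2.imwrite('pics/fx.png',cv2.cvtColor(cr,cv2.COLOR_RGB2BGR))
E
```

```text
brass/orange [393.2 217.7   5.3] 72 [451. -65.] rect [393.  217.5] [ 9. 10.] 90.0 [ 20 127 206]
brass/orange [438.  214.    8.6] 167 [ 459. -182.] rect [438. 214.] [14. 16.] 90.0 [ 19 130 200]
brass/orange [361.5 203.5   6.7] 118 [489.  17.] rect [361.3 203.3] [12.  12.7] 45.0 [ 16 165 242]
brass/orange [401.  181.    7.2] 117 [548. -89.] rect [401. 181.] [12. 12.] 90.0 [ 19 130 179]
brass/orange [369.5 180.2   7.2] 128 [551.  -5.] rect [369.5 180. ] [12.  13.4] 45.0 [ 18 151 255]
yellow [303.5 211.   19.1] 250 [470. 170.] rect [303.  210.9] [14.8 35.9] 13.0 [ 27 131 250]
plate [290.3 207.9  48.1] 4434 [483. 211.] rect [289. 206.] [72. 90.] 90.0 [ 74 134 167]
white [267.  208.5  16.1] 493 [481. 272.] rect [266.9 208.4] [23.  23.6] 10.6 [135   2 247]
```

View pics/fx.png

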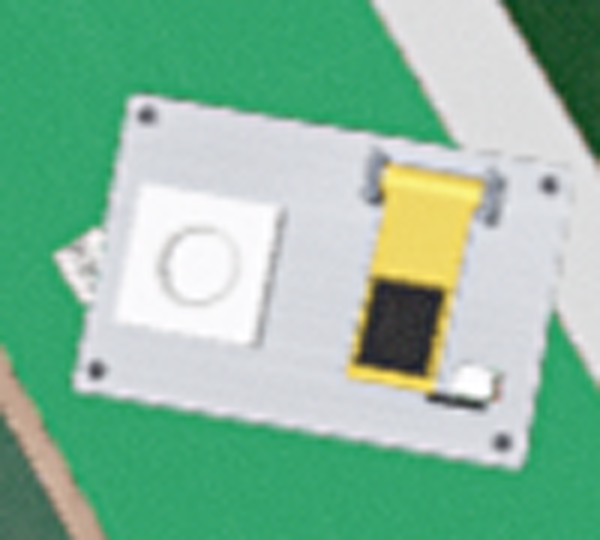

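The crop shows plate corners at (130,95), (570,160), (522,467) and (75,388), the pocket ring at (198,266), and the rubber pad centred near (401,326).

```bash
python3 - <<'E'
from h import *
c=load('top0')
P=lambda x,y,z: ray(c,(x+.5)/6-.5+235,(y+.5)/6-.5+165,z)[:2]
q=[P(*p,10) for p in((130,95),(570,160),(522,467),(75,388))]; print(np.round(q))
ctr=np.mean(q,0); yd=(q[0]-q[1])+(q[3]-q[2]); xd=(q[0]-q[3])+(q[1]-q[2])
a1=np.arctan2(-yd[0],yd[1]); a2=np.arctan2(xd[1],xd[0]); print(ctr,a1,a2,np.linalg.norm(yd)/2,np.linalg.norm(xd)/2)
a=(a1*3+a2*1)/4; R=np.array([[np.cos(a),-np.sin(a)],[np.sin(a),np.cos(a)]])
for n,p in dict(nest=(-5,55),pad=(48-75*np.cos(.35),-45),post=(-36,-81)).items(): print(n,ctr+R@p)
print('nest ring',P(198,266,29),'block',ray(c,266.9,208.4,30)[:2],'pad img',P(401,326,66))
E
python3 -m jog '{"grip":[1,1,1,1,1],"delta_pos":[[0.3,0.4,0],[0.6,0.7,0],[0.9,1,0.1],[1,1,0.2],[1,1,0.2]],"turn":[0.2,0.4,0.5,0.6,0.7]}'
python3 -m jog '{"grip":[1,1,1,1,1],"delta_pos":[[0.3,0.4,0],[0.6,0.7,0],[0.9,1,0],[1,1,0],[1,1,0]],"turn":[0.2,0.3,0.4,0.5,0.6]}'
```

```text
[[561. 307.]
 [528. 102.]
 [388. 125.]
 [426. 331.]]
[475.66265734 216.32510032] -0.17186007385482432 -0.16941014630887932 208.08594033284507 140.2147972673696
nest [480.10844306 271.37267056]
pad [445.8695927  175.80956727]
post [426.38587408 142.64471873]
nest ring [479.46467839 270.87871018] block [480.80866202 272.57274486] pad img [449.02479286 175.10253444]
time: 0.6
tcp_pos: [314.4, -367.6, 228.9]
ee_rot: [0.894, 0.449, 0.001, 0.001]
contact_force: [-0.1, -0.7, -0.0]
opening: 0.999
gripper_force: 0.0
time: 1.1
tcp_pos: [433.9, -246.9, 227.0]
ee_rot: [0.764, 0.645, 0.0, -0.0]
contact_force: [-0.8, -0.5, 0.7]
opening: 1.0
gripper_force: 0.0
```

```bash
python3 -m jog '{"grip":[1,1,1,1],"delta_pos":[[0.3,0.4,0],[0.5,0.7,0],[0.5,0.9,0],[0.5,0.9,0]],"turn":[0,0,0,0]}'
python3 - <<'E'
from h import *
s=get_state(); c=snap('wrist','w1'); print(s['tcp_pos'],s['ee_rot'],c['tool_from_camera'],c['camera_matrix'])
np.savez('pics/w1s.npz',p=s['tcp_pos'],q=s['ee_rot'])
E
```

```text
time: 1.5
tcp_pos: [492.0, -137.8, 227.0]
ee_rot: [0.765, 0.644, -0.0, -0.001]
contact_force: [-0.4, -0.5, 1.3]
opening: 0.999
gripper_force: 0.0
[ 491.98249446 -137.7521317   227.03665448] [ 7.65329375e-01  6.43638263e-01 -1.77966606e-04 -8.38851525e-04] [[ 2.64528673e-04 -9.47997301e-01 -3.18278255e-01  8.34269658e+01]
 [ 9.99999964e-01  2.35586246e-04  1.29426179e-04  1.88958810e-01]
 [-4.77136893e-05 -3.18278278e-01  9.47997329e-01 -1.70661153e+02]
 [ 0.00000000e+00  0.00000000e+00  0.00000000e+00  1.00000000e+00]] [[318.44618882   0.         317.18518022]
 [  0.         318.44618882 195.19387493]
 [  0.           0.           1.        ]]
```

View pics/w1.png

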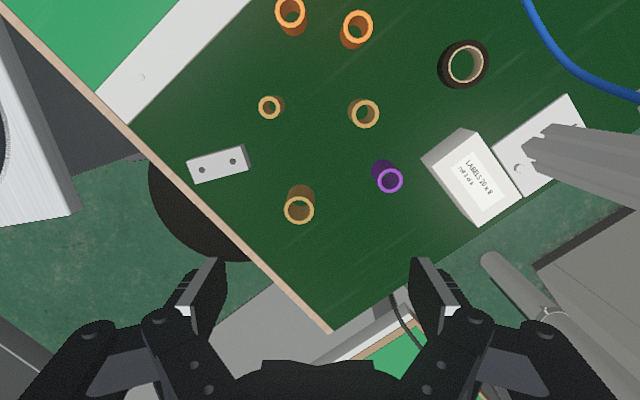

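The wrist view shows the medium sleeve's rim at (364,113), the small one at (270,106) and the large one at (299,210). I'll compute its position from the rim.

```bash
cat >> h.py <<'E'
from scipy.spatial.transform import Rotation as Ro
def wcam(c,p,q):
    T=np.eye(4);T[:3,:3]=Ro.from_quat(q).as_matrix();T[:3,3]=p
    M=np.linalg.inv(T@c['tool_from_camera']); c['R'],c['t']=M[:3,:3],M[:3,3]; return c
def rims(c,z,box,vmin=170,smin=50):
    hsv=cv2.cvtColor(c['image'],cv2.COLOR_RGB2HSV); H,S,V=[hsv[...,i] for i in range(3)]
    x0,y0,x1,y1=box; k=np.zeros(H.shape,np.uint8); k[y0:y1,x0:x1]=(((H>10)&(H<30)&(S>smin)&(V>vmin))*255)[y0:y1,x0:x1]
    for q in cv2.findContours(k,cv2.RETR_EXTERNAL,cv2.CHAIN_APPROX_NONE)[0]:
        if cv2.contourArea(q)<150: continue
        W=np.array([ray(c,u,v,z)[:2] for u,v in q[:,0]],np.float32)
        e=cv2.fitEllipse(W); print('rim',np.mean(q[:,0],0).round(),np.round(e[0],1),np.round(e[1],1),'mec',cv2.minEnclosingCircle(W))
E
python3 - <<'E'
from h import *
s=load('w1s'); c=wcam(load('w1'),s['p'],s['q'])
for v in(150,180): rims(c,50,(240,60,420,240),v)
E
```

```text
rim [299. 210.] [ 461.7 -184.8] [33.6 34.2] mec ((461.58477783203125, -184.9264373779297), 17.59304428100586)
rim [365. 114.] [551.8 -89.3] [28.1 28.2] mec ((551.7197875976562, -89.39503479003906), 14.720735549926758)
rim [269. 107.] [452.8 -65.3] [21.7 22.7] mec ((452.6563720703125, -65.2750473022461), 11.637946128845215)
rim [299. 210.] [ 461.8 -184.9] [32.9 33.3] mec ((461.7244873046875, -185.0582275390625), 17.189308166503906)
rim [365. 114.] [551.8 -89.6] [27.5 27.7] mec ((551.8800659179688, -89.6506576538086), 14.355881690979004)
rim [269. 107.] [452.8 -65.5] [21.3 21.7] mec ((452.6007385253906, -65.42595672607422), 11.367781639099121)
```

```bash
python3 -m jog '{"grip":[1,1,1,1,1,1],"delta_pos":[[0.3,0.2,0],[0.5,0.4,-0.2],[0.5,0.4,-0.6],[0.5,0.4,-1],[0.5,0.4,-1],[0.5,0.4,-1]],"turn":[0,0,0,0,0,0]}'
python3 - <<'E'
from h import *
s=get_state(); c=snap('wrist','w2'); c=wcam(c,s['tcp_pos'],s['ee_rot']); print(s['tcp_pos'],proj(c,[552,-89.5,50]))
rims(c,50,(200,100,440,400),160)
E
```

```text
time: 2.15
tcp_pos: [551.3, -93.5, 108.1]
ee_rot: [0.767, 0.642, -0.001, -0.0]
contact_force: [-0.3, 0.6, 1.0]
opening: 0.999
gripper_force: 0.0
[551.2805665  -93.50115254 108.14836729] [317.01839118 198.35123089]
rim [236. 318.] [ 462.2 -185.2] [30.6 31.8] mec ((461.84423828125, -184.907958984375), 17.471065521240234)
rim [317. 198.] [552.  -89.5] [27.8 28.2] mec ((552.045654296875, -89.38662719726562), 14.507740020751953)
```

```bash
python3 -m jog '{"grip":[1,1,1,1,1,-1,-1,-1,-1,-1,-1,-1],"delta_pos":[[0.006,0.033,-0.2],[0.006,0.033,-0.4],[0.006,0.033,-0.6],[0.006,0.033,-0.72],[0.006,0.033,-0.72],[0.006,0.033,-0.72],[0.006,0.033,-0.72],[0.006,0.033,-0.72],[0.006,0.033,-0.72],[0.006,0.033,-0.72],[0.006,0.033,-0.72],[0.006,0.033,-0.72]],"turn":[0,0,0,0,0,0,0,0,0,0,0,0]}'
```

```text
time: 3.4
tcp_pos: [553.6, -88.8, 25.8]
ee_rot: [0.766, 0.642, 0.002, 0.002]
contact_force: [-11.2, 2.7, 45.0]
opening: 0.002
gripper_force: 22.5
```

```bash
python3 - <<'E'
from h import *
snap('wrist','w3'); c=snap('side','s3')
im=cv2.imread('pics/w3.png'); cr=cv2.resize(cv2.imread('pics/s3.png')[200:310,230:430],(640,352))
cv2.imwrite('pics/v3.png',cv2.resize(np.vstack([im,cr]),(512,600)))
print(get_state())
E
```

```text
{'time': 3.5, 'joint_positions': array([-1.59150323e-01,  4.10695751e-01, -2.41551380e-01,  9.12419882e-01,
        1.21776530e-04,  1.58754080e+00]), 'joint_velocities': array([-4.09373265e-04,  9.91612951e-04,  1.54432527e-03, -5.08616214e-03,
        6.71059266e-05, -8.77233610e-04]), 'joint_efforts': array([-2.82310098e-01, -3.90899098e+01,  2.16005981e+01, -4.35958430e+00,
       -8.46290169e-02, -2.26357067e-02]), 'tcp_pos': array([554.38522842, -88.94188395,  25.99501799]), 'ee_rot': array([0.76647824, 0.64226296, 0.00205338, 0.00227583]), 'contact_force': array([-9.38125659,  2.12987041, 42.93036607]), 'moment': array([ 0.34638081,  2.12819913, -0.03906992]), 'gripper_force': 22.22909144701589, 'opening': 0.005581649319915495}
```

View pics/v3.png

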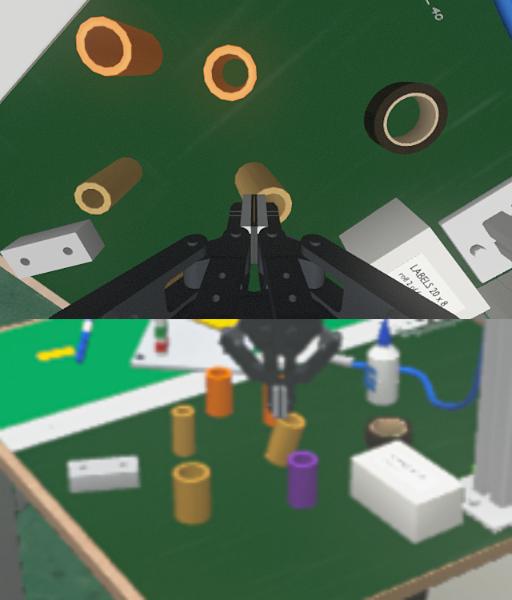

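The fingers shut without holding the sleeve, which is now leaning behind them, with its rim at (272,205) in the montage. I'll raise the fingers gently and look again.

```bash
python3 -m jog '{"grip":[-1,-1,-1,-1,-1,-1],"delta_pos":[[0,0,0.1],[0,0,0.2],[0,0,0.4],[0,0,0.7],[0,0,1],[0,0,1]],"turn":[0,0,0,0,0,0]}'
python3 - <<'E'
from h import *
s=get_state(); c=snap('wrist','w4'); np.savez('pics/w4s.npz',p=s['tcp_pos'],q=s['ee_rot']);snap('side','s4')
im=cv2.imread('pics/w4.png'); cr=cv2.resize(cv2.imread('pics/s4.png')[200:310,230:430],(640,352))
cv2.imwrite('pics/v4.png',cv2.resize(np.vstack([im,cr]),(512,600)))
E
```

```text
time: 4.1
tcp_pos: [555.1, -89.2, 146.2]
ee_rot: [0.766, 0.642, 0.002, 0.003]
contact_force: [-0.0, 0.5, -0.7]
opening: -0.001
gripper_force: 0.0
```

View pics/v4.png

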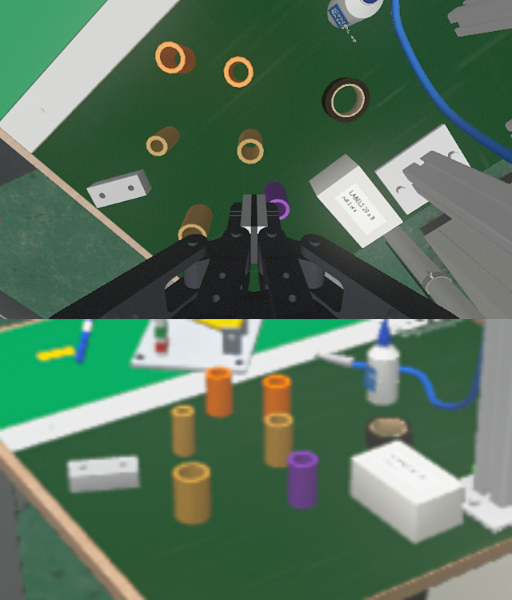

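The sleeve is upright again, with its rim near (250,150) in the montage. I'll relocate it and cross-check against the top and side views.

```bash
python3 - <<'E'
from h import *
s=load('w4s'); c=wcam(load('w4'),s['p'],s['q']); print(s['p'],'tcp px',proj(c,s['p']),s['q'])
rims(c,50,(270,150,360,215),160)
a=load('side0'); b=load('side0'); 
d=load('s4')
hsv=cv2.cvtColor(d['image'],cv2.COLOR_RGB2HSV);m=((hsv[...,0]>16)&(hsv[...,0]<24)&(hsv[...,1]>90)).astype(np.uint8)
n,l,st,_=cv2.connectedComponentsWithStats(m); print([x for x in st.tolist() if x[4]>60])
for x,y in((552,-89.5),): print([np.round(proj(d,[x,y+dy,z]),1) for z in(0,50) for dy in(-15,15)])
print(get_state()['time'])
E
```

```text
[555.08789361 -89.15824885 146.1701726 ] tcp px [316.81933757 237.07856   ] [0.76649327 0.6422417  0.00241921 0.00279553]
rim [312. 189.] [551.9 -89.4] [27.7 28.2] mec ((551.9343872070312, -89.40030670166016), 14.517790794372559)
[[0, 0, 640, 400, 255174], [333, 226, 11, 32, 210], [297, 234, 9, 20, 153], [297, 256, 15, 24, 306]]
[array([338.1, 258.1]), array([337.4, 252.1]), array([338.1, 241.8]), array([337.4, 236.1])]
4.2
```

```bash
python3 -m jog '{"grip":[0.3,0.3,0.3,0.3,0.3,0.3],"delta_pos":[[-0.025,0,0],[-0.025,0,0],[-0.025,0,-0.2],[-0.025,0,-0.5],[-0.025,0,-0.6],[-0.025,0,-0.6]],"turn":[0,0,0,0,0,0]}'
```

```text
time: 4.8
tcp_pos: [547.5, -88.5, 67.1]
ee_rot: [0.767, 0.642, -0.002, -0.002]
contact_force: [0.1, -0.3, 0.3]
opening: 0.651
gripper_force: 0.0
```

```bash
python3 -m jog '{"grip":[0.3,0.3,0.3],"delta_pos":[[0,0,0],[0,0,0],[0,0,0]],"turn":[0,0,0]}'
```

```text
time: 5.1
tcp_pos: [550.3, -88.9, 70.4]
ee_rot: [0.767, 0.642, 0.001, 0.001]
contact_force: [0.9, 1.0, -0.1]
opening: 0.644
gripper_force: 0.0
```

```bash
python3 -m jog '{"grip":[0.3,0.3,0.3,0.3,0.3,0.3,0.3,0.3,0.3],"delta_pos":[[0.01,0,-0.1],[0.01,0,-0.2],[0.01,0,-0.3],[0.01,0,-0.4],[0.01,0,-0.45],[0.01,0,-0.48],[0.01,0,-0.48],[0.01,0,-0.48],[0.01,0,-0.48]],"turn":[0,0,0,0,0,0,0,0,0]}'
```

```text
time: 6.0
tcp_pos: [551.0, -88.8, 12.1]
ee_rot: [0.767, 0.642, 0.0, 0.0]
contact_force: [-0.2, 1.0, 0.6]
opening: 0.651
gripper_force: 0.0
```

```bash
python3 -m jog '{"grip":[0,-0.3,-1,-1,-1,-1,-1,-1],"delta_pos":[[0,0,0],[0,0,0],[0,0,0],[0,0,0],[0,0,0],[0,0,0],[0,0,0],[0,0,0]],"turn":[0,0,0,0,0,0,0,0]}'
```

```text
time: 6.8
tcp_pos: [550.9, -88.8, 12.2]
ee_rot: [0.767, 0.642, 0.0, 0.0]
contact_force: [-0.4, 0.3, 5.1]
opening: 0.316
gripper_force: 58.7
```

```bash
python3 -m jog '{"grip":[-1,-1,-1,-1,-1,-1,-1],"delta_pos":[[0,0,0.1],[0,0,0.25],[0,0,0.45],[0,0,0.7],[0,0,0.9],[0,0,1],[0,0,1]],"turn":[0,0,0,0,0,0,0]}'
python3 -m jog '{"grip":[-1,-1,-1,-1,-1,-1],"delta_pos":[[-0.05,0.15,0],[-0.1,0.4,0],[-0.15,0.7,0],[-0.2,0.9,0],[-0.2,1,0],[-0.2,1,0]],"turn":[0,0,0,0,0,0]}'
python3 -m jog '{"grip":[-1,-1,-1,-1,-1,-1],"delta_pos":[[-0.05,0.15,0],[-0.1,0.4,0],[-0.15,0.7,0],[-0.2,0.9,0],[-0.2,1,0],[-0.2,1,0]],"turn":[0,0,0,0,0,0]}'
python3 -m jog '{"grip":[-1,-1,-1,-1,-1,-1,-1,-1],"delta_pos":[[-0.05,0.15,0],[-0.1,0.4,0],[-0.15,0.7,0],[-0.19,0.9,0],[-0.19,1,0],[-0.19,1,0],[-0.19,1,0],[-0.19,1,0]],"turn":[0,0,0,0,0,0,0,0]}'
python3 - <<'E'
from h import *
s=get_state(); c=snap('wrist','w5'); np.savez('pics/w5s.npz',p=s['tcp_pos'],q=s['ee_rot']);print(s['tcp_pos'],s['opening'],s['time'])
E
```

```text
time: 7.5
tcp_pos: [551.6, -88.9, 133.4]
ee_rot: [0.767, 0.642, 0.001, 0.001]
contact_force: [-0.1, 0.2, -1.4]
opening: 0.322
gripper_force: 59.2
time: 8.1
tcp_pos: [526.2, 32.3, 130.7]
ee_rot: [0.766, 0.643, -0.001, -0.0]
contact_force: [0.4, -0.2, -0.5]
opening: 0.318
gripper_force: 59.2
time: 8.7
tcp_pos: [503.0, 151.5, 131.1]
ee_rot: [0.766, 0.643, -0.0, 0.0]
contact_force: [-0.2, -0.6, -0.0]
opening: 0.319
gripper_force: 59.2
time: 9.5
tcp_pos: [480.2, 269.8, 131.5]
ee_rot: [0.767, 0.642, -0.0, 0.0]
contact_force: [-0.6, 0.6, -0.7]
opening: 0.318
gripper_force: 59.2
[480.16607344 269.8077828  131.47843153] 0.3175229834098616 9.5
```

View pics/w5.png

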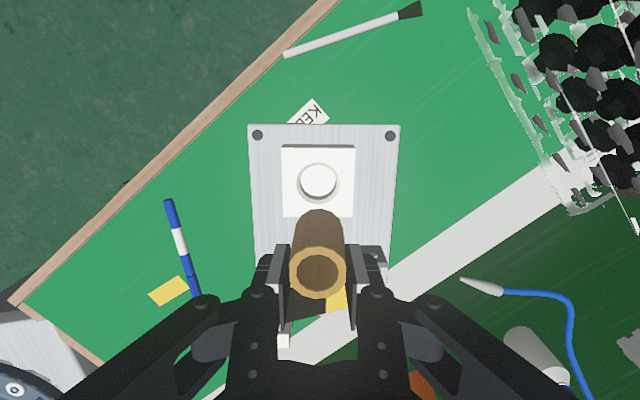

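The sleeve is held upright with its rim at (318,270). The nest block's top spans about (281,145) to (355,217), and the pocket is near (318,181).

```bash
python3 - <<'E'
from h import *
s=load('w5s'); c=wcam(load('w5'),s['p'],s['q'])
rims(c,169.3,(280,235,356,300),150)
g=cv2.cvtColor(c['image'],cv2.COLOR_RGB2GRAY)
for th in(235,242,248):
    k=np.zeros_like(g);k[140:222,276:360]=(g>th)[140:222,276:360]*255
    cs,h=cv2.findContours(k,cv2.RETR_CCOMP,cv2.CHAIN_APPROX_NONE)
    for q,hh in zip(cs,h[0]):
        if cv2.contourArea(q)<300: continue
        W=np.array([ray(c,u,v,30)[:2] for u,v in q[:,0]],np.float32); print(th,'hole' if hh[3]>=0 else 'outer',cv2.minAreaRect(W),'ell',cv2.fitEllipse(W)[:2])
W=[ray(c,u,v,10)[:2] for u,v in((248,125),(400,125))]; print('plate top corners',W)
k=g[140:225:4,276:362:4]; print(g[181,276:360:2]); print(g[140:222:2,318])
E
```

```text
rim [319. 275.] [480.9 268.3] [27.1 32.2] mec ((482.06451416015625, 266.93701171875), 17.580005645751953)
235 outer ((481.67138671875, 275.6347351074219), (28.223766326904297, 29.545228958129883), 52.82843017578125) ell ((481.8445739746094, 275.67791748046875), (27.497718811035156, 29.699512481689453))
235 outer ((481.402587890625, 272.8975830078125), (62.990814208984375, 64.05030822753906), 79.84843444824219) ell ((481.2567138671875, 273.71435546875), (72.33802795410156, 75.4382095336914))
235 hole ((480.7515869140625, 272.686279296875), (39.863746643066406, 39.970035552978516), 34.58504867553711) ell ((481.1295166015625, 272.7210388183594), (39.697288513183594, 39.76941680908203))
242 outer ((481.86163330078125, 275.37677001953125), (28.76021385192871, 28.11456298828125), 35.30299758911133) ell ((481.69390869140625, 275.5799865722656), (26.826688766479492, 29.280752182006836))
242 outer ((481.2793884277344, 272.7893981933594), (62.968605041503906, 63.308013916015625), 79.47282409667969) ell ((481.3243103027344, 273.7390441894531), (71.53797912597656, 74.66197967529297))
242 hole ((481.1593933105469, 272.6586608886719), (40.813232421875, 40.26081848144531), 79.84913635253906) ell ((481.2096862792969, 272.7442321777344), (40.340362548828125, 40.8016471862793))
plate top corners [array([428.16076706, 331.94168328]), array([562.95919849, 307.80365601])]
[213 213 208 243 245 244 245 245 244 245 230 208 187 247 245 246 245 245
 245 246 246 245 245 245 245 245 246 245 245 242 199 225 247 245 245 245
 245 244 246 227 217 212]
[217 220 166 120 238 245 245 245 245 244 246 233 223 246 245 244 245 246
 245 245 245 244 245 245 245 245 245 249 185 128 198 213 236 246 242 104
 112 111 109 110 107]
```

```bash
python3 -m jog '{"grip":[-1,-1,-1,-1,-1,-1,-1,-1,-1],"delta_pos":[[0.008,0.03,0],[0.008,0.03,-0.15],[0.008,0.03,-0.3],[0.008,0.03,-0.45],[0.008,0.03,-0.6],[0.008,0.03,-0.7],[0.008,0.03,-0.7],[0.008,0.03,-0.7],[0.008,0.03,-0.7]],"turn":[0,0,0,0,0,0,0,0,0]}'
```

```text
time: 10.45
tcp_pos: [481.4, 275.1, 48.5]
ee_rot: [0.767, 0.642, 0.001, 0.0]
contact_force: [-0.2, 0.2, -0.5]
opening: 0.317
gripper_force: 59.2
```

```bash
python3 - <<'E'
from h import *
s=get_state(); c=wcam(snap('wrist','w6'),s['tcp_pos'],s['ee_rot'])
g=cv2.cvtColor(c['image'],cv2.COLOR_RGB2GRAY)
k=np.zeros_like(g);k[100:300,230:420]=(g>236)[100:300,230:420]*255
rims(c,s['tcp_pos'][2]+37.8,(270,180,370,300),185)
t=snap('top','t6'); p=proj(t,[481,272.5,s['tcp_pos'][2]+37.8]); print(p)
rims(t,s['tcp_pos'][2]+37.8,(240,185,295,230),120) 
E
```

```text
rim [317. 272.] [481.5 274.5] [27.3 28.1] mec ((481.3616943359375, 274.51080322265625), 14.394515991210938)
[262.89790876 206.44764783]
```

```bash
python3 -m jog '{"grip":[-1,-1,-1,-1,-1,-1,-1,-1,-1,-1],"delta_pos":[[-0.002,-0.015,0],[-0.002,-0.015,0],[-0.002,-0.015,-0.03],[-0.002,-0.015,-0.06],[-0.002,-0.015,-0.09],[-0.002,-0.015,-0.12],[-0.002,-0.015,-0.15],[-0.002,-0.015,-0.17],[-0.002,-0.015,-0.17],[-0.002,-0.015,-0.17]],"turn":[0,0,0,0,0,0,0,0,0,0]}'
```

```text
time: 11.55
tcp_pos: [480.8, 273.3, 28.2]
ee_rot: [0.767, 0.642, 0.001, 0.0]
contact_force: [-2.6, -1.7, 11.8]
opening: 0.318
gripper_force: 60.4
```

```bash
python3 -m jog '{"grip":[-0.1,0.1,0.3,0.3,0.3],"delta_pos":[[0,0,0],[0,0,0],[0,0,0],[0,0,0],[0,0,0]],"turn":[0,0,0,0,0]}'
python3 -m jog '{"grip":[0.3,0.3,0.3,0.3,0.3,0.3,0.3,0.3],"delta_pos":[[0,0,0.1],[0,0,0.25],[0,0,0.45],[0,0,0.7],[0,0,0.9],[0,0,1],[0,0,1],[0,0,1]],"turn":[0,0,0,0,0,0,0,0]}'
python3 - <<'E'
from h import *
s=get_state(); c=wcam(snap('wrist','w7'),s['tcp_pos'],s['ee_rot'])
rims(c,66,(240,100,400,300),150); print(s['tcp_pos'])
cv2.imwrite('pics/v7.png',cv2.imread('pics/w7.png')[80:400,150:500])
E
```

```text
time: 12.05
tcp_pos: [480.5, 273.0, 27.0]
ee_rot: [0.766, 0.642, -0.0, -0.0]
contact_force: [0.8, -1.0, -0.0]
opening: 0.651
gripper_force: 0.0
time: 12.85
tcp_pos: [480.2, 272.9, 146.6]
ee_rot: [0.767, 0.642, -0.0, -0.0]
contact_force: [0.4, 0.9, -0.2]
opening: 0.655
gripper_force: 0.0
rim [324. 282.] [481.8 183.9] [ 35.9 115.7] mec ((471.7969665527344, 186.13314819335938), 48.951751708984375)
rim [319. 194.] [481.7 272.8] [27.7 28. ] mec ((481.6791076660156, 272.7980041503906), 14.452664375305176)
[480.249287   272.88090407 146.58021291]
```

View pics/v7.png

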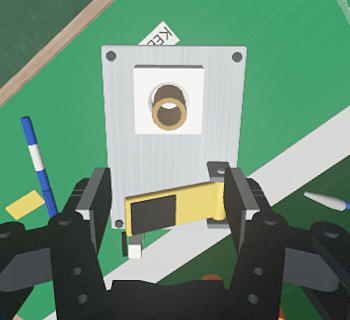

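The sleeve is seated and centred, with its rim at (319,194) in the full image and a 28 mm apparent diameter. The lever is still released. Next I'll shut the fingers and move over the pad.

```bash
python3 -m jog '{"grip":[-1,-1,-1,-1,-1,-1,-1,-1,-1,-1],"delta_pos":[[-0.06,-0.15,0],[-0.12,-0.35,0],[-0.2,-0.6,0],[-0.3,-0.8,0],[-0.3,-0.8,-0.1],[-0.3,-0.8,-0.25],[-0.3,-0.8,-0.4],[-0.3,-0.8,-0.5],[-0.3,-0.8,-0.5],[-0.3,-0.8,-0.5]],"turn":[0,0,0,0,0,0,0,0,0,0]}'
python3 -m jog '{"grip":[-1,-1],"delta_pos":[[0,0,0],[0,0,0]],"turn":[0,0]}'
python3 - <<'E'
from h import *
s=get_state(); c=wcam(snap('wrist','w8'),s['tcp_pos'],s['ee_rot']); print(s['tcp_pos'],proj(c,[445,177,66]),proj(c,s['tcp_pos']))
cv2.imwrite('pics/v8.png',cv2.imread('pics/w8.png')[100:400,150:500])
E
```

```text
time: 13.9
tcp_pos: [444.0, 176.8, 86.6]
ee_rot: [0.767, 0.642, -0.001, -0.0]
contact_force: [-0.4, 0.2, -0.1]
opening: 0.001
gripper_force: 0.0
time: 14.1
tcp_pos: [444.9, 177.2, 87.7]
ee_rot: [0.766, 0.642, 0.0, 0.0]
contact_force: [0.0, -0.2, 0.6]
opening: 0.001
gripper_force: 0.0
[444.87939361 177.21869832  87.67325294] [317.0757204  222.72797824] [316.82246093 237.07754191]
```

View pics/v8.png

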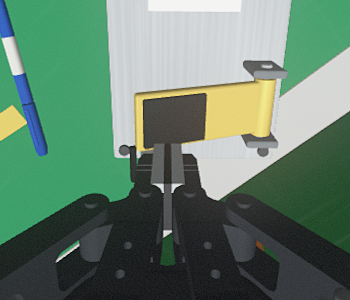

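The fingertips at crop (167,137) are over the pad, which spans crop (143..206, 95..148). I'll press slowly.

```bash
python3 -m jog '{"grip":[-1,-1,-1,-1,-1,-1,-1,-1,-1],"delta_pos":[[0,0,-0.05],[0,0,-0.1],[0,0,-0.15],[0,0,-0.19],[0,0,-0.22],[0,0,-0.25],[0,0,-0.25],[0,0,-0.25],[0,0,-0.25]],"turn":[0,0,0,0,0,0,0,0,0]}'
```

```text
time: 15.05
tcp_pos: [444.7, 177.1, 57.4]
ee_rot: [0.767, 0.642, 0.0, 0.0]
contact_force: [-0.1, 0.1, 0.8]
opening: 0.0
gripper_force: 0.0
```

```bash
python3 -m jog '{"grip":[-1,-1,-1,-1,-1],"delta_pos":[[0,0,-0.02],[0,0,-0.04],[0,0,-0.06],[0,0,-0.06],[0,0,-0.06]],"turn":[0,0,0,0,0]}'
python3 - <<'E'
from h import *
s=get_state(); snap('wrist','w9'); snap('side','s9'); snap('top','t9'); c=load('s9'); p=proj(c,[444,177,55]); print(p,s['tcp_pos'],s['contact_force'])
u,v=map(int,p); a=cv2.resize(cv2.imread('pics/s9.png')[v-30:v+30,u-40:u+40],(480,360),interpolation=cv2.INTER_CUBIC)
b=cv2.resize(cv2.imread('pics/w9.png')[160:280,240:400],(320,240))
b=cv2.copyMakeBorder(b,0,0,0,160,cv2.BORDER_CONSTANT)
cv2.imwrite('pics/v9.png',np.vstack([a,b]))
E
```

```text
time: 15.55
tcp_pos: [444.5, 177.0, 49.9]
ee_rot: [0.767, 0.642, -0.0, -0.0]
contact_force: [0.4, 0.7, -0.6]
opening: -0.0
gripper_force: 0.0
[297.7864634  195.60794735] [444.46122375 177.03750987  49.88684573] [ 0.41830921  0.6849964  -0.6051618 ]
```

View pics/v9.png

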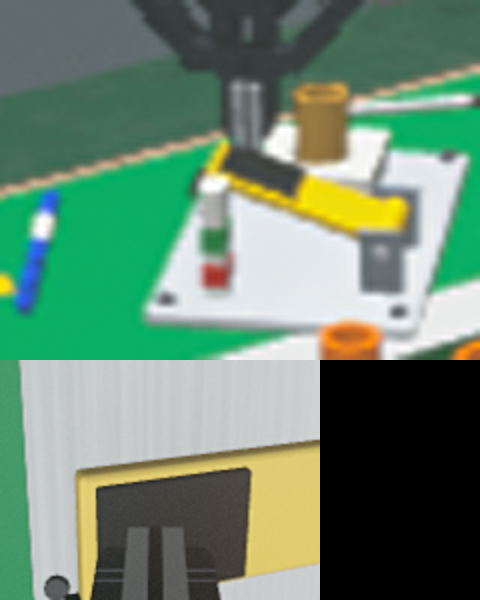

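The side view shows the pointer still in the white and the fingertips at crop (245,145), just above the pad. The real tips sit about 15 mm behind the nominal TCP, which also explains the first missed grasp. From here I'll go down in small steps, watching the force.

```bash
python3 -m jog '{"grip":[-1,-1,-1,-1],"delta_pos":[[0,0,-0.02],[0,0,-0.03],[0,0,-0.03],[0,0,-0.03]],"turn":[0,0,0,0]}'
python3 -m jog '{"grip":[-1,-1,-1,-1],"delta_pos":[[0,0,-0.02],[0,0,-0.03],[0,0,-0.03],[0,0,-0.03]],"turn":[0,0,0,0]}'
```

```text
time: 16.1
tcp_pos: [444.5, 177.0, 46.3]
ee_rot: [0.767, 0.642, -0.0, -0.0]
contact_force: [-1.2, -0.1, 0.1]
opening: -0.0
gripper_force: 0.0
time: 16.5
tcp_pos: [444.5, 177.0, 42.7]
ee_rot: [0.767, 0.642, -0.0, -0.0]
contact_force: [-0.0, 0.0, 0.2]
opening: 0.001
gripper_force: 0.0
```

```bash
python3 - <<'E'
from h import *
s=get_state(); c=snap('side','s10'); w=wcam(snap('wrist','w10'),s['tcp_pos'],s['ee_rot'])
for n in('side0','s9','s10'):
    hsv=cv2.cvtColor(load(n)['image'],cv2.COLOR_RGB2HSV); m=(hsv[...,0]>22)&(hsv[...,0]<33)&(hsv[...,1]>120)&(hsv[...,2]>120); m[:170]=0;m[215:]=0;m[:,:285]=0;m[:,:285]=0;m[:,330:]=0
    v,u=np.nonzero(m); print(n,len(u),u.mean(),v.mean(),v.min(),u.min())
for n in('s9','s10'):
    g=cv2.cvtColor(load(n)['image'],cv2.COLOR_RGB2GRAY); print(n,'rows 180..200 cols 288..306'); print(g[180:201,288:307])
for z in(43,50,58,66,72): print(z,proj(c,[444.5,177,z]).round(1),proj(w,[444.5,177,z]).round(1))
E
```

```text
side0 160 310.1625 197.96875 189 291
s9 160 310.1625 197.96875 189 291
s10 159 310.2641509433962 197.9937106918239 189 291
s9 rows 180..200 cols 288..306
[[ 91  93  92  94  94  85  65  99 136 113 108 132  89  62  60  73  95 111
  135]
 [ 93  92  94  93  94  84  65  98 134 111 104 128  88  63  59  71  95 100
  127]
 [ 92  93  95  94  94  85  63  96 133 112 106 130  95  63  59  72  94  95
  103]
 [ 94  94  95  96  95  88  67  87 120 111 106 133 101  62  62  82 113 109
  105]
 [ 96  96  97  97  96  86  65  88 119 110 105 133 103  65  75 129 179 163
  126]
 [ 94  94  94  94  94  85  64  87 120 110 100 132 102  69  91 154 195 166
  129]
 [ 92  91  91  96 105 105  82  88 127 125 101 132  99  75 152 237 250 243
  183]
 [100 109 112 124 154 162 122  92 127 127 100 131 105 115 208 248 248 243
  185]
 [138 169 176 170 156 168 180 111 121 124 101 133 134 203 249 247 246 241
  178]
 [168 150 143 133 135 169 189 109  93  99  90 121 147 225 249 247 245 229
  163]
 [133 121 114 124 162 191 159  84  68  72  69  75 115 188 236 249 244 212
  145]
 [115 115 114 133 168 187 111  68  67  69  69  68  72  
[... 1944 characters left out ...]
233 224 169 113  92  78  71  67  68  68  69  68  67
   75]
 [104  91 188 252 249 249 241 177 181 167 136 118  94  73  69  69  67  68
   92]
 [ 96  99 199 252 250 242 180 147 156 157 179 196 167 119 107  90  72  72
  126]
 [ 97 103 160 188 188 170 143 182 195 169 157 156 165 190 197 161 113  96
  149]
 [116 137 173 174 171 159 145 201 233 227 198 163 156 158 157 172 185 168
  172]
 [135 171 193 176 174 161 147 203 234 234 233 230 221 197 165 156 163 166
  188]
 [159 196 182 174 174 162 148 201 233 233 233 234 233 232 226 211 203 174
  162]]
43 [298.1 199.1] [316.8 237.3]
50 [298.  197.1] [316.8 242.8]
58 [297.9 194.7] [316.8 249.5]
66 [297.8 192.4] [316.8 256.9]
72 [297.8 190.6] [316.8 262.9]
```

```bash
python3 -m jog '{"grip":[-1,-1,-1,-1],"delta_pos":[[0,0,-0.015],[0,0,-0.03],[0,0,-0.03],[0,0,-0.03]],"turn":[0,0,0,0]}'
python3 -m jog '{"grip":[-1,-1,-1,-1],"delta_pos":[[0,0,-0.015],[0,0,-0.03],[0,0,-0.03],[0,0,-0.03]],"turn":[0,0,0,0]}'
```

```text
time: 17.0
tcp_pos: [444.6, 177.2, 39.2]
ee_rot: [0.766, 0.642, 0.0, -0.0]
contact_force: [0.0, 0.1, 4.2]
opening: 0.003
gripper_force: 1.5
time: 17.4
tcp_pos: [444.5, 177.1, 35.5]
ee_rot: [0.767, 0.642, -0.0, -0.0]
contact_force: [-1.0, -0.4, 4.2]
opening: -0.001
gripper_force: 1.8
```

```bash
python3 -m jog '{"grip":[-1,-1,-1,-1,-1,-1],"delta_pos":[[0,0,-0.02],[0,0,-0.04],[0,0,-0.06],[0,0,-0.07],[0,0,-0.07],[0,0,-0.07]],"turn":[0,0,0,0,0,0]}'
cat > m.py <<'E'
from h import *
s=get_state(); c=snap('side','s_%d'%(s['time']*100)); print(s['tcp_pos'].round(1),s['contact_force'].round(1))
g=c['image']; hsv=cv2.cvtColor(g,cv2.COLOR_RGB2HSV); m=(hsv[...,0]>22)&(hsv[...,0]<33)&(hsv[...,1]>120)&(hsv[...,2]>120)
v,u=np.nonzero(m[170:225,285:330]); u+=285;v+=170; print('yellow tip',u.min(),v.min(),np.sort(v)[:5], 'lever slope',np.polyfit(u[u>300],v[u>300],1))
a=-.171; Rz=np.array([[np.cos(a),-np.sin(a)],[np.sin(a),np.cos(a)]]); o=np.array([476.8,217.7])
for q in(0,.13,.19,.26,.33,.4):
    b=.35-q; P=[]
    for r,off in((98,4),(98,-4)):
        for y in(-25,-65):
            f=o+Rz@[48-r*np.cos(b)-off*np.sin(b),y]; P.append(proj(c,[*f,34+r*np.sin(b)+off*np.cos(b)]).round(1).tolist())
    print(q,P)
print('post', [proj(c,[*(o+Rz@[-36,-89]),z]).round(1).tolist() for z in (20,40,60,72)])
u0,v0=proj(c,[*(o+Rz@[-36,-89]),50]).astype(int); print(u0,v0)
for n in ('side0',):
    d=load(n)['image']; 
    print('dark before/after: rows',v0-12,'cols',u0-8); print(cv2.cvtColor(d,cv2.COLOR_RGB2GRAY)[v0-10:v0+14,u0-9:u0+6]); print(cv2.cvtColor(g,cv2.COLOR_RGB2GRAY)[v0-10:v0+14,u0-9:u0+6])
for r in range(v0-10,v0+14): print(r,g[r,u0-1:u0+3].tolist())
E
python3 m.py
```

```text
time: 18.0
tcp_pos: [444.1, 177.0, 26.9]
ee_rot: [0.766, 0.642, -0.0, -0.0]
contact_force: [-2.9, 0.7, 6.2]
opening: 0.001
gripper_force: 2.5
[444.1 177.   26.9] [-2.9  0.7  6.2]
yellow tip 295 196 [196 196 197 197 197] lever slope [1.24115006e-02 1.96226213e+02]
0 [[292.5, 187.8], [290.1, 193.1], [293.5, 190.0], [291.0, 195.4]]
0.13 [[291.7, 191.3], [289.2, 196.6], [292.3, 193.5], [289.9, 199.0]]
0.19 [[291.5, 192.9], [289.0, 198.3], [292.0, 195.2], [289.5, 200.6]]
0.26 [[291.4, 194.8], [288.9, 200.3], [291.7, 197.1], [289.3, 202.6]]
0.33 [[291.4, 196.8], [289.0, 202.3], [291.6, 199.1], [289.2, 204.6]]
0.4 [[291.6, 198.7], [289.2, 204.3], [291.6, 201.0], [289.2, 206.6]]
post [[292.2, 211.7], [292.0, 205.9], [291.7, 200.0], [291.6, 196.4]]
291 202
dark before/after: rows 190 cols 283
[[116 116 115 116 117 118 117 115 122 162 193 159  81  65  69]
 [117 117 116 118 117 117 116 107  99 161 203 153 111  91  74]
 [117 117 117 117 117 117 109 100 129 205 225 233 224 170 113]
 [117 117 117 117 118 116 106  91 187 252 249 249 241 178 183]
 [117 117 117 117 117 111  96  99 198 252 250 242 181
[... 3725 characters left out ...]
[[136, 176, 154], [74, 132, 89], [59, 125, 75], [63, 128, 78]]
207 [[181, 205, 197], [139, 164, 144], [120, 154, 127], [115, 149, 121]]
208 [[217, 221, 225], [180, 174, 169], [173, 169, 163], [167, 166, 160]]
209 [[213, 178, 183], [192, 102, 97], [186, 100, 94], [172, 112, 107]]
210 [[205, 171, 176], [170, 73, 70], [168, 58, 50], [166, 61, 54]]
211 [[206, 172, 177], [168, 74, 71], [165, 55, 47], [165, 57, 47]]
212 [[208, 181, 185], [170, 101, 98], [165, 85, 79], [165, 86, 80]]
213 [[219, 225, 228], [185, 188, 187], [173, 175, 170], [173, 174, 169]]
214 [[222, 227, 231], [205, 214, 215], [196, 203, 203], [194, 200, 200]]
215 [[227, 231, 235], [226, 231, 234], [226, 231, 234], [226, 231, 235]]
```

```bash
python3 -m jog '{"grip":[-1,-1,-1,-1,-1,-1],"delta_pos":[[0,0,-0.02],[0,0,-0.04],[0,0,-0.05],[0,0,-0.05],[0,0,-0.05],[0,0,-0.05]],"turn":[0,0,0,0,0,0]}'
python3 - <<'E'
from h import *
s=get_state(); c=snap('side','s11'); print(s['tcp_pos'].round(1),s['contact_force'].round(1))
print(cv2.cvtColor(c['image'],cv2.COLOR_RGB2GRAY)[192:212,282:297])
w=wcam(snap('wrist','w11'),s['tcp_pos'],s['ee_rot']); rims(w,66,(200,0,440,240),150)
t=snap('top','t11')
d=np.abs(t['image'].astype(int)-load('top0')['image'].astype(int)).max(2); print('moved px', [(n,int((d[b[1]:b[3],b[0]:b[2]]>40).sum())) for n,b in dict(small=(383,207,403,228),large=(428,203,450,225),steel=(404,232,424,265),tape=(376,128,400,152),box=(410,115,460,160),glue=(344,124,364,148),brush=(220,168,234,215),marker=(262,258,320,272)).items()])
E
```

```text
time: 18.65
tcp_pos: [443.8, 177.1, 21.0]
ee_rot: [0.766, 0.642, -0.0, -0.0]
contact_force: [-3.6, 0.9, 6.3]
opening: 0.001
gripper_force: 3.1
[443.8 177.1  21. ] [-3.6  0.9  6.3]
[[116 115 115 116 116 116 117 116 115 123 165 200 150  94 128]
 [117 117 116 117 117 117 117 116 122 148 196 223 143  92 127]
 [117 117 117 117 117 117 115 119 161 212 234 235 169  88 114]
 [117 117 117 117 117 116 114 134 208 250 249 250 237 112 112]
 [117 117 117 117 117 117 114 142 213 251 250 243 173  95 115]
 [117 117 117 116 117 117 114 135 164 187 188 171 117  95 115]
 [117 118 117 117 117 116 120 149 173 174 174 160 115  90  82]
 [117 117 117 117 117 116 130 165 192 178 174 162 118  86  72]
 [118 117 117 117 118 112 107 123 163 174 175 163 122 102 116]
 [117 117 117 117 116 106  81 113 168 175 174 166 139 157 205]
 [117 117 118 117 110  96  87 140 179 172 170 162 132 123 162]
 [117 117 118 116 108  82 128 190 167 123 119 116 104 139 206]
 [117 117 117 114 119 115 175 221 160 101  96  94  95 162 233]
 [117 116 116 127 164 212 233 226 158  99  94  93 105 174 233]
 [117 116 116 151 204 233 234 224 162 110 101 101 117 178 231]
 [116 115 130 183 232 234 233 227 196 154 140 136 127 154 214]
 [117 115 147 203 234 233 232 231 220 175 171 166 143 145 211]
 [116 124 168 221 234 232 231 226 188 128 124 129 117 135 211]
 [115 140 196 234 234 232 231 225 182 103  91  92  91 137 216]
 [125 167 220 234 233 231 230 225 182 103  87  88  96 161 231]]
rim [353. 227.] [473.3 198.1] [10.4 98.2] mec ((464.0203857421875, 198.78237915039062), 37.509700775146484)
rim [374.  38.] [481.4 271.8] [27.1 28.7] mec ((481.51708984375, 272.1534423828125), 14.503734588623047)
moved px [('small', 0), ('large', 0), ('steel', 0), ('tape', 0), ('box', 0), ('glue', 0), ('brush', 143), ('marker', 810)]
```

```bash
python3 -m jog '{"grip":[-1,-1,-1,-1,-1],"delta_pos":[[0,0,0],[0,0,0],[0,0,0],[0,0,0],[0,0,0]],"turn":[0,0,0,0,0]}' && python3 -c "
from cell import *
print(hand_in())"
```

```text
time: 19.3
tcp_pos: [443.9, 177.1, 21.0]
ee_rot: [0.766, 0.642, -0.0, -0.0]
contact_force: [-3.1, 1.7, 6.7]
opening: -0.002
gripper_force: 3.1
the job is handed in; nothing more can be done
None
```

I handed the job in at 19.3 s with the medium sleeve standing fully down in the pocket and released, and the fingertips holding the lever steady at an estimated 0.26 rad with about 7 N; no verdict came back.

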